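# Put the hand tools back into their cut-outs

## Task

Four tools lie mixed on the bench after a job: a marker pen, a short hex key, a long hex key and a small screwdriver. Put each one back into the steel tool tray, in the foam recess cut for it, front end first (marker cap, screwdriver blade, bent end of each key) and the rest on the open grey floor inside the lip, so that it lies flat on the floor, and let go of it.

Things in the scene. Friction and masses are not known exactly. Their poses are not given: they have to be found in the camera images.
- marker: loose round marker pen, blue cap and black barrel, lying flat, 133 long, 17 in diameter. Origin: middle of its length, underside (8 mm below its axis). Own y along it: the thicker blue cap, which goes into the recess, at -y; the plain end at +y; z up. Grasp it across x near y = +5 mm
- short_key: loose L-shaped hex key, bright, 114 long and 36 wide over all, 8 thick, lying flat. Origin: middle of the 36 x 114 outline, underside. The long arm runs along own y, 8 wide, centred on x = -14 mm, y -57 to +57; the short arm leaves its -y end towards +x, to x = +18. z up. Grasp the long arm across x near y = 0
- long_key: loose L-shaped hex key, dark steel, 139 long and 40 wide over all, 8 thick, lying flat. Origin: middle of the 40 x 139 outline, underside. The long arm runs along own y, 8 wide, centred on x = -16 mm, y -69 to +69; the short arm leaves its -y end towards +x, to x = +20. z up. Grasp the long arm across x near y = 0
- screwdriver: loose small screwdriver lying flat, 168 long. Origin: middle of its length, underside (12 mm below its axis). Own y along it: handle 24 in diameter from y -4 to +84, thin blade 5 thick from y -84 to -4. z up. Grasp the handle across x, near y = +22 mm (balance). Its round handle may rock for a second or two after it is let go: wait
- home_short_key (a point): where the origin of the short hex key lies when it is seated: point on the grey floor (6 mm above the bench) of its inlay in the tray; axes as the seated tool's (x, y, z the same way). Recess in the 10 mm high dark foam: the shorter L: long slot 20 wide round the long arm, short slot 20 wide at its -y end, 126 mm from slot end to lip; about 6 mm of play each way
- home_long_key (a point): where the origin of the long hex key lies when it is seated: point on the grey floor (6 mm above the bench) of its inlay in the tray; axes as the seated tool's (x, y, z the same way). Recess in the 10 mm high dark foam: the longer L: long slot 20 wide round the long arm, short slot 20 wide at its -y end, 150 mm from slot end to lip; about 6 mm of play each way
- home_marker (a point): where the origin of the marker lies when it is seated: point on the grey floor (6 mm above the bench) of its inlay in the tray; axes as the seated tool's (x, y, z the same way). Recess in the 10 mm high dark foam: straight slot 29 wide and 58 deep, 146 mm from slot end to lip; about 6 mm of play each way
- home_screwdriver (a point): where the origin of the screwdriver lies when it is seated: point on the grey floor (6 mm above the bench) of its inlay in the tray; axes as the seated tool's (x, y, z the same way). Recess in the 10 mm high dark foam: narrow straight slot 20 wide and 78 deep for the blade, 180 mm from slot end to lip; about 6 mm of play each way
- tool_tray: fixed steel tray 269 x 193 mm; four inlays side by side along its x, 66 mm apart, in any order. Its -y part (away from the robot) is dark foam, top 16 mm above the bench, with the recesses; from y = 0 to the lip (inner face y = +88, 14 mm high) it is an open bay with grey floor 6 mm above the bench: room for the fingers. Origin: underside, at the foam's edge
- marker_cap (a point): point on the marker's axis in its blue cap, at y = -55 mm of the marker; seated, it lies in the slot at the -y end of home_marker

How it is judged:
At the end, for the whole second after the job is handed in: Each tool lies in its own recess: origin within 14 mm, from above, of its home point and at most 4.5 mm above the grey floor, length within 0.3 rad of the recess's direction and 0.045 rad of level, at rest; the marker's cap point over 30 mm to the -y side of home_marker (horizontal distance between short_key and home_short_key below 0.014 m and z of short_key in the frame of home_short_key below 0.0045 m and angle between the y axis of short_key and the y axis of home_short_key, either way round below 0.3 rad and angle between short_key's own y axis and vertical between 1.526 and 1.616 rad and linear speed of each of short_key, long_key, marker, screwdriver below 0.02 m/s and angular speed of each of short_key, long_key, marker, screwdriver below 0.5 rad/s and horizontal distance between long_key and home_long_key below 0.014 m and z of long_key in the frame of home_long_key below 0.0045 m and angle between the y axis of long_key and the y axis of home_long_key, either way round below 0.3 rad and angle between long_key's own y axis and vertical between 1.526 and 1.616 rad and horizontal distance between marker and home_marker below 0.014 m and z of marker in the frame of home_marker below 0.0045 m and angle between the y axis of marker and the y axis of home_marker, either way round below 0.3 rad and angle between marker's own y axis and vertical between 1.526 and 1.616 rad and horizontal distance between screwdriver and home_screwdriver below 0.014 m and z of screwdriver in the frame of home_screwdriver below 0.0045 m and angle between the y axis of screwdriver and the y axis of home_screwdriver, either way round below 0.3 rad and angle between screwdriver's own y axis and vertical between 1.526 and 1.616 rad and y of marker_cap in the frame of home_marker below -0.03 m); the robot touches nothing.
It also fails if it takes over 90 s, if anything falls off the work surface, if the arm or the gripper's body presses on something with over 40 N, if the wrist force passes 120 N, or if a joint passes its speed limit or range.

## Robot

A 6-joint arm with a two-finger parallel gripper is mounted at the origin on a cart in front of the work surface, level with it; the furniture and walls round the work are solid. World frame = base frame: x ahead of the robot, y to its left, z up, the work surface at z = 0. Lengths are in m, angles in rad, forces in N, time in s.
With the tool pointing down it reaches from about 0.275 to 0.75 m from the base axis. Payload 10.2 kg.
Tool frame: the origin (TCP) lies at the very end of the fingers, on their centre line; the grasp point (between the pads) lies 19 mm behind it (manip.grip_depth is the distance from the TCP to the grasp point, in m); x points along the fingers, y is the direction in which the jaws open and shut, and the axes are right-handed (so a half turn about x gives the same grasp; the last joint's range is limited). The gripper opens to 85 mm and grips with 20 to 120 N. Pads are 22 mm wide; open, the fingers measure 114 mm over their backs; the gripper's body (76 mm by 85 mm) begins 54 mm behind the grasp point. The pads swing forward as they close: fully open they stand 13 mm farther back than shut.
Start: joints at [1.037, 0.313, 1.498, -0, 1.331, -0.223], TCP at [0.161, 0.5, 0.231] pointing down, gripper open.
Joint ranges: [-2.94, 2.94], [-0.97, 2.17], [0.19, 2.56], [-1.23, 4.37], [0.02, 3.11], [-2.88, 2.88]. Speed limits (rad/s): [2.39, 2.39, 3.01, 3.14, 3.14, 3.14].

## Interface

Orientations are given as a unit quaternion [w, x, y, z].
In Python, from rig import manip gives the robot as it stands. The module is installed in compiled form; this text tells all that it offers.
- The arm moves only by the tool step_arm, never from a script. Its argument "steps" is a list of rows, each an object of numbers: "fingers": the opening, from 0 (shut) to 1 (fully open); "tx", "ty", "tz": the shift along the world's x, y, z in units of 25 mm (1.0 is 25 mm); "spin": the turn about the world's z in units of 8 degrees (1.0 is 8 degrees). A call has 1 to 10 rows; each row is the pose to reach, as a shift and turn from the pose measured when the call began; what a row does not reach only later rows make up. A row lasts 1/10 s, in which the tool goes at most 50 mm and 8.59 degrees, less where a joint would pass 70% of its speed; a pose out of reach is approached as far as the arm can. A call with a gripper value outside its range is refused whole. The fingers move at their own pace and stop on an object; the grip force is fixed at half the most. Time passes only in rows, so rows that repeat a pose let the fingers close. It gives the time, the measured TCP pose, the force and the opening at its end, in the units of the state.
- manip.get_obs(): the state, without advancing time (a new reading comes with each control period).
- manip.camera(name): name is "side" or "top" or "wrist"; returns the picture (480x640x3 uint8, red, green, blue); there is no depth.
- manip.get_calibration(name): a dict with "K" (3x3 intrinsics, pixels), "D" ([k1, k2, p1, p2, k3] as OpenCV has them; the pictures are not rectified), "world_from_camera" (4x4, takes a point from camera to world coordinates); the wrist camera has in their place "tool_from_camera" (4x4, takes a point from camera to tool coordinates, whose origin is the TCP and whose axes are the tool frame's). Camera axes: x right, y down, z forward; pixel columns grow to the right and rows downward; lengths in m; the calibration is good to about 2 mm. A picture is of the moment at which its call begins: read the wrist's pose just before it. get_calibration takes no time and is no camera call.
- manip.hand_in(): hands the job in, once; it reports no verdict.
The state is a dict: "time_s": time; "joints": joint angles; "qd": joint speeds; "joint_efforts": joint torques, N m; "position": TCP position; "eef_rot": TCP orientation; "force": force on the tool from outside, world axes, zero at the start; "ft_torque": the same for the moment, N m; "gripper_width": finger opening in m.
Only numpy, scipy, OpenCV 4.12 (cv2) and the standard library are available. Lean on these libraries where they do the work, as an engineer would, in place of code of your own. Each camera call takes 0.05 s, during which the arm holds its last target.

## Working session

There is one attempt and no reset: what is moved stays moved. The work goes in short steps, Python scripts to look and compute and a tool call to move; the robot and the scene stay as the last step left them, time stands still between calls to the robot, and variables do not carry over. Pictures are saved under pics/ and viewed, and the job is handed in when it is done.

Besides the shell and the picture viewer there is one more tool, called after ">>>" by a JSON object that holds its "method" and its "body". step_arm: Moves the arm, as the interface text tells. Its arguments: {"type":"object","properties":{"steps":{"type":"array"}},"required":["steps"]}

```bash
mkdir -p pics; cat > h.py <<'E'
import numpy as np, cv2
from rig import manip
def shot(name,fn):
    o=manip.get_obs(); im=manip.camera(name); cv2.imwrite('pics/'+fn,im[:,:,::-1]); return o,im
E
python3 - <<'E'
from h import *
o=manip.get_obs(); print(o)
for n in("side","top"):
    shot(n,n+"0.png"); print(n,manip.get_calibration(n))
print(manip.get_calibration("wrist")); shot("wrist","w0.png")
E
```

```text
{'time_s': 0.0, 'joints': array([ 1.03661228e+00,  3.13439991e-01,  1.49846252e+00, -2.72987220e-06,
        1.33096362e+00, -2.23416678e-01]), 'qd': array([-1.78943489e-03, -9.98513831e-04, -7.25342265e-05, -9.96775789e-04,
       -4.49820461e-05,  1.05572008e-03]), 'joint_efforts': array([ 6.14934779e-04, -4.12254238e+01, -2.59744138e+01, -6.83744679e-05,
        3.99888901e-03, -3.37290686e-06]), 'position': array([0.16042529, 0.49961777, 0.23073061]), 'eef_rot': array([ 0.69842198,  0.10901234,  0.69875324, -0.10984968]), 'force': array([0.11952987, 0.41552124, 1.4045957 ]), 'ft_torque': array([-0.01654147,  0.03646279,  0.01851857]), 'gripper_width': 0.08515328046323468}
side {'K': array([[483.39532079,   0.        , 316.4285917 ],
       [  0.        , 483.39532079, 238.44196236],
       [  0.        ,   0.        ,   1.        ]]), 'D': array([-0.03537158,  0.        ,  0.        ,  0.        ,  0.        ]), 'world_from_camera': array([[ 0.87829496, -0.21885465,  0.42508894,  0.20287397],
       [-0.47751802, -0.35695467,  0.80284488, -0.73880872],
       [-0.02396885, -0.908
[... 509 characters left out ...]
5645791, -0.98745545,  0.99826388],
       [ 0.        ,  0.        ,  0.        ,  1.        ]])}
{'K': array([[376.72068786,   0.        , 313.65950397],
       [  0.        , 376.72068786, 242.93709094],
       [  0.        ,   0.        ,   1.        ]]), 'D': array([-0.00469863,  0.        ,  0.        ,  0.        ,  0.        ]), 'tool_from_camera': array([[ 9.11995643e-05, -2.92092406e-01,  9.56390097e-01,
        -1.44481716e-01],
       [ 9.99999925e-01, -3.33700977e-04, -1.97274186e-04,
        -5.38029930e-04],
       [ 3.76770601e-04,  9.56390043e-01,  2.92092353e-01,
        -7.48301035e-02],
       [ 0.00000000e+00,  0.00000000e+00,  0.00000000e+00,
         1.00000000e+00]])}
```

View pics/top0.png

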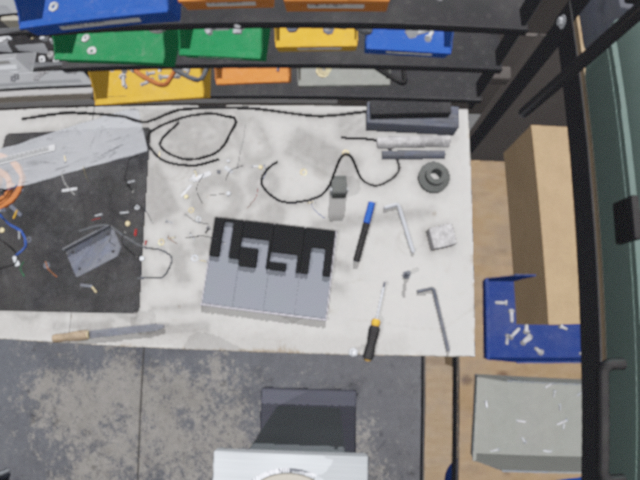

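View pics/side0.png

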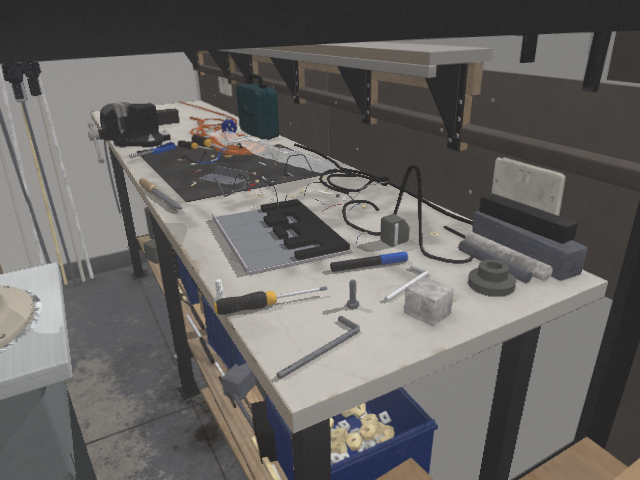

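View pics/w0.png

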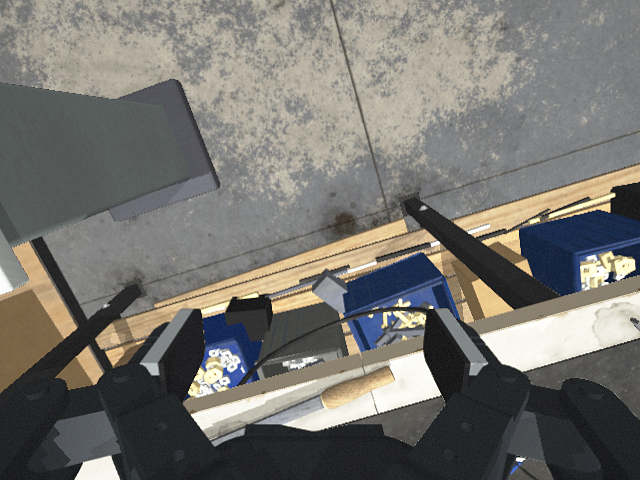

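```bash
python3 - <<'E'
import cv2
im=cv2.imread('pics/top0.png')
cv2.imwrite('pics/c1.png',cv2.resize(im[205:335,190:350],None,fx=5,fy=4.6,interpolation=cv2.INTER_CUBIC)[:600,:800])
cv2.imwrite('pics/c2.png',cv2.resize(im[190:370,335:475],None,fx=3.3,fy=3.3,interpolation=cv2.INTER_CUBIC))
E
```

```text
(no output)
```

View pics/c1.png

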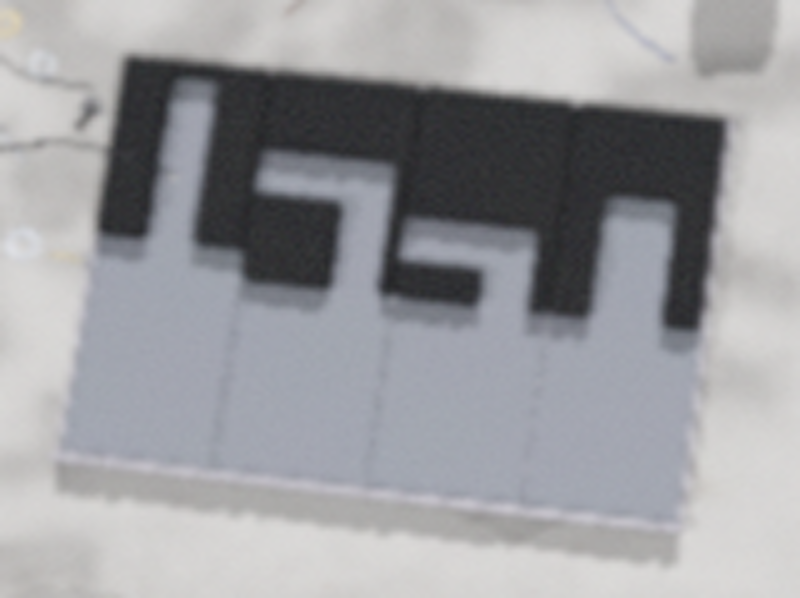

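View pics/c2.png

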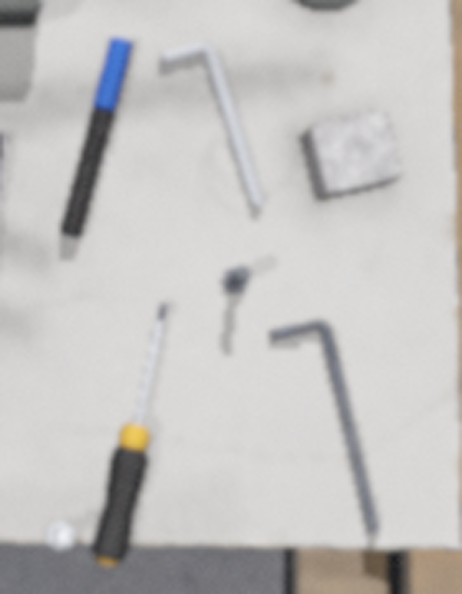

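```bash
cat >> h.py <<'E'
from scipy.spatial.transform import Rotation as R
def W(o,name):
    c=manip.get_calibration(name)
    if name!='wrist': return c['K'],c['D'],c['world_from_camera']
    T=np.eye(4); q=o['eef_rot']; T[:3,:3]=R.from_quat([q[1],q[2],q[3],q[0]]).as_matrix(); T[:3,3]=o['position']
    return c['K'],c['D'],T@c['tool_from_camera']
def px2w(o,name,p,z):
    K,D,T=W(o,name); u=cv2.undistortPoints(np.float64(p).reshape(-1,1,2),K,D).reshape(-1,2)
    d=np.c_[u,np.ones(len(u))]@T[:3,:3].T; t=(z-T[2,3])/d[:,2]
    return T[:3,3]+d*np.reshape(t,(-1,1))
def w2px(o,name,P):
    K,D,T=W(o,name); Ti=np.linalg.inv(T)
    rv=cv2.Rodrigues(Ti[:3,:3])[0]
    return cv2.projectPoints(np.float64(P).reshape(-1,1,3),rv,Ti[:3,3],K,D)[0].reshape(-1,2)
def jaw(o):
    q=o['eef_rot']; M=R.from_quat([q[1],q[2],q[3],q[0]]).as_matrix(); return M
E
python3 - <<'E'
from h import *
o=manip.get_obs(); M=jaw(o); print(np.round(M,3)); print('jaw deg',np.degrees(np.arctan2(M[1,1],M[0,1])))
f=3.3; g=lambda L:[(335+a/f,190+b/f) for a,b in L]
def p(n,L,z): print(n,np.round(px2w(o,'top',g(L),z)*1000).astype(int).tolist())
p('marker',[(121,42),(70,250)],.008)
p('short: shortend, corner, end',[(163,62),(207,52),(258,210)],.006)
p('long',[(272,336),(324,325),(374,530)],.006)
p('sd tip,handle end, neck',[(164,308),(108,560),(135,432)],.012)
c=lambda L:[(190+a/5,205+b/4.6) for a,b in L]
def q(n,L,z): print(n,np.round(px2w(o,'top',c(L),z)*1000).astype(int).tolist())
q('tray far corners',[(125,58),(725,122)],.016)
q('lip corners',[(60,458),(680,525)],.014)
q('foam edge top: L..',[(245,290),(380,297),(530,315),(700,330)],.016)
q('slot ends top',[(192,78),(275,152),(395,165),(405,218),(538,232),(607,198),(675,203)],.016)
E
```

```text
[[-0.     0.306  0.952]
 [-0.001  0.952 -0.306]
 [-1.    -0.001 -0.   ]]
jaw deg 72.19466375338588
marker [[680, -161, 8], [543, -130, 8]]
short: shortend, corner, end [[668, -189, 6], [675, -218, 6], [571, -251, 6]]
long [[490, -259, 6], [498, -293, 6], [369, -324, 6]]
sd tip,handle end, neck [[506, -190, 12], [349, -156, 12], [428, -172, 12]]
tray far corners [[639, 175, 16], [614, -83, 16]]
lip corners [[452, 193, 14], [429, -69, 14]]
foam edge top: L.. [[531, 117, 16], [529, 60, 16], [523, -4, 16], [517, -75, 16]]
slot ends top [[630, 146, 16], [596, 108, 16], [591, 56, 16], [566, 51, 16], [561, -6, 16], [577, -34, 16], [575, -63, 16]]
```

>>> {"method": "step_arm", "body": {"steps": [{"fingers": 1,"tx": 11.6,"ty": -17.6,"tz": 0,"spin": 1.6},{"fingers": 1,"tx": 11.6,"ty": -17.6,"tz": 0,"spin": 1.6},{"fingers": 1,"tx": 11.6,"ty": -17.6,"tz": 0,"spin": 1.6},{"fingers": 1,"tx": 11.6,"ty": -17.6,"tz": 0,"spin": 1.6},{"fingers": 1,"tx": 11.6,"ty": -17.6,"tz": 0,"spin": 1.6},{"fingers": 1,"tx": 11.6,"ty": -17.6,"tz": 0,"spin": 1.6},{"fingers": 1,"tx": 11.6,"ty": -17.6,"tz": 0,"spin": 1.6},{"fingers": 1,"tx": 11.6,"ty": -17.6,"tz": 0,"spin": 1.6},{"fingers": 1,"tx": 11.6,"ty": -17.6,"tz": 0,"spin": 1.6},{"fingers": 1,"tx": 11.6,"ty": -17.6,"tz": 0,"spin": 1.6}]}}

```text
time_s: 1.15
position: [0.4338, 0.084, 0.2309]
eef_rot: [0.706, 0.031, 0.706, -0.031]
force: [0.0, 0.1, 0.8]
gripper_width: 0.085
```

>>> {"method": "step_arm", "body": {"steps": [{"fingers": 1,"tx": 0.6,"ty": -1,"tz": 0,"spin": 0},{"fingers": 1,"tx": 0.6,"ty": -1,"tz": 0,"spin": 0},{"fingers": 1,"tx": 0.6,"ty": -1,"tz": 0,"spin": 0},{"fingers": 1,"tx": 0.6,"ty": -1,"tz": 0,"spin": 0}]}}

```text
time_s: 1.55
position: [0.4483, 0.0599, 0.2309]
eef_rot: [0.706, 0.03, 0.707, -0.031]
force: [-1.1, 0.1, 0.8]
gripper_width: 0.0854
```

```bash
python3 - <<'E'
from h import *
import pickle
o,im=shot("wrist","w1.png"); pickle.dump(o,open('o1.pkl','wb')); print(o['position'],abs(o['qd']).max())
E
```

```text
[0.44829666 0.05985633 0.23091179] 0.011084346985785976
```

View pics/w1.png

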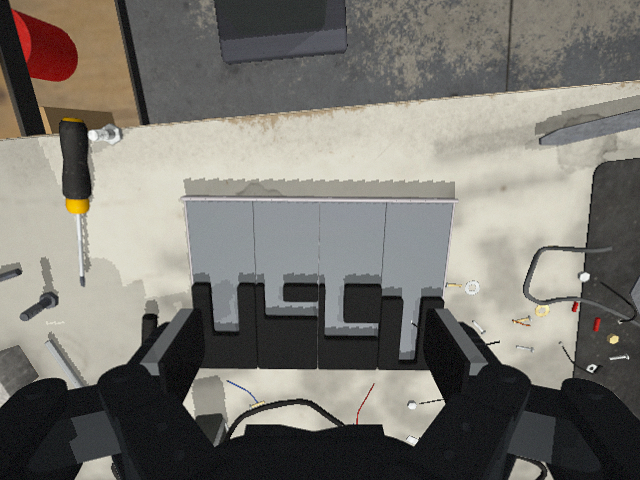

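```bash
python3 - <<'E'
import cv2
im=cv2.imread('pics/w1.png')
cv2.imwrite('pics/c3.png',cv2.resize(im[190:375,180:465],None,fx=2.8,fy=2.8,interpolation=cv2.INTER_CUBIC))
E
```

```text
(no output)
```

View pics/c3.png

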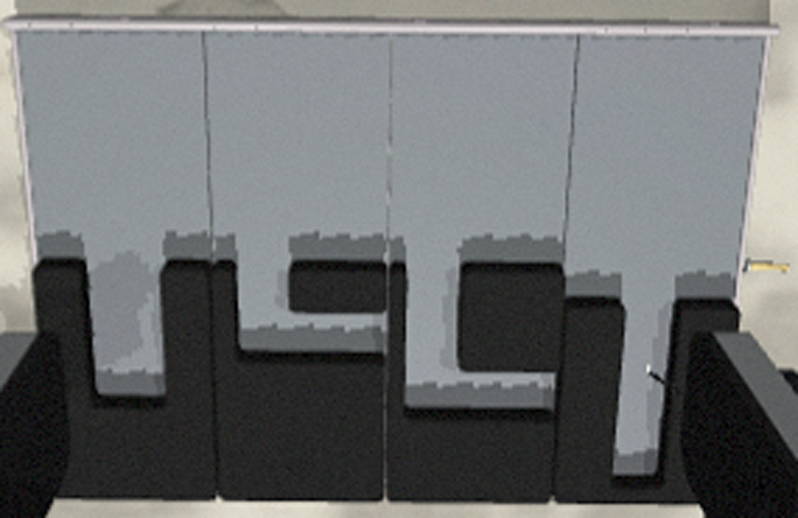

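```bash
python3 - <<'E'
from h import *
import pickle; o=pickle.load(open('o1.pkl','rb'))
def q(n,L,z):
    P=px2w(o,'wrist',[(180+a/2.8,190+b/2.8) for a,b in L],z)*1000
    print(n,np.round(P[:,:2],1).tolist()); return P
seam=[q('seam',[(205,35),(212,230)],.006),q('seam',[(390,40),(389,230)],.006),q('seam',[(577,40),(566,265)],.006)]
far=q('far seam top',[(218,497),(385,497),(553,499)],.016)
q('far corner',[(57,497)],.016)
lip=q('lip in',[(20,33),(205,34),(390,36),(577,38),(765,41)],.012)
a=q('front',[(60,261),(188,262),(335,264),(510,265)],.016)
# angle
d=lip[-1]-lip[0]; th=np.degrees(np.arctan2(d[1],d[0])); print('x axis',th)
d=far[-1]-far[0]; print(np.degrees(np.arctan2(d[1],d[0])))
d=a[-1]-a[0]; print(np.degrees(np.arctan2(d[1],d[0])))
for s in seam: d=s[0]-s[1]; print(np.degrees(np.arctan2(d[1],d[0]))-90)
M=q('marker',[(88,300),(97,390),(163,300),(163,390),(130,397)],.016)
S=q('short',[(237,300),(239,345),(290,300),(262,352)],.016)
L=q('long',[(405,300),(406,400),(459,300),(458,360),(430,410)],.016)
D=q('sd',[(622,330),(614,470),(670,330),(661,470),(638,477)],.016)
E
```

```text
seam [[438.8, -0.2], [512.5, -7.5]]
seam [[446.3, 65.0], [518.3, 58.6]]
seam [[452.1, 131.1], [538.3, 124.3]]
far seam top [[621.5, -18.1], [627.2, 47.9], [633.9, 114.2]]
far corner [[616.0, -81.8]]
lip in [[431.5, -63.4], [437.4, 0.9], [443.8, 65.1], [450.1, 130.1], [456.9, 195.6]]
front [[516.1, -63.0], [520.5, -16.0], [526.0, 37.9], [532.0, 102.1]]
x axis 84.39446209333607
84.63760667571111
84.48096493285125
84.35974892156236
84.9606802356079
85.45831369534778
marker [[532.5, -55.3], [570.1, -58.1], [534.9, -27.4], [572.3, -32.9], [574.2, -46.0]]
short [[537.3, 0.1], [555.8, -1.5], [539.0, 19.8], [559.5, 6.8]]
long [[542.7, 62.5], [584.7, 59.5], [544.5, 82.5], [569.3, 80.5], [589.8, 68.4]]
sd [[562.1, 142.8], [622.7, 138.6], [563.7, 160.8], [624.3, 157.0], [626.7, 147.9]]
```

```bash
python3 - <<'E'
from h import *
import pickle; o=pickle.load(open('o1.pkl','rb'))
im=cv2.imread('pics/w1.png'); hsv=cv2.cvtColor(im,cv2.COLOR_BGR2HSV)
cv2.imwrite('pics/c4.png',cv2.resize(im[105:300,30:140],None,fx=3,fy=3))
P=px2w(o,'wrist',[(72,118),(77,213),(83,288)],.012)*1000
print(P); d=P[0]-P[2]; print(np.degrees(np.arctan2(d[1],d[0])),np.linalg.norm(d))
E
```

```text
[[ 345.29042608 -154.57803194   12.        ]
 [ 433.00923237 -173.92588017   12.        ]
 [ 512.29567122 -189.32517097   12.        ]]
168.24671216487695 170.5816976557584
```

View pics/c4.png

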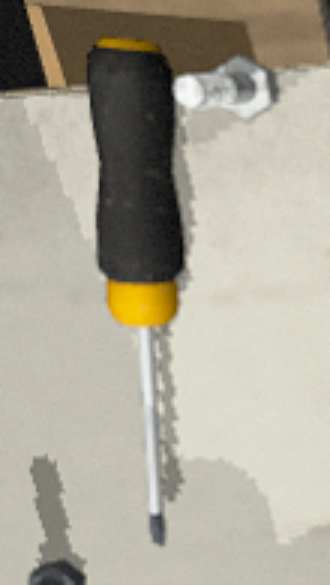

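>>> {"method": "step_arm", "body": {"steps": [{"fingers": 1,"tx": -1.65,"ty": -9.1,"tz": -4.4,"spin": -0.86},{"fingers": 1,"tx": -1.65,"ty": -9.1,"tz": -4.4,"spin": -0.86},{"fingers": 1,"tx": -1.65,"ty": -9.1,"tz": -4.4,"spin": -0.86},{"fingers": 1,"tx": -1.65,"ty": -9.1,"tz": -4.4,"spin": -0.86},{"fingers": 1,"tx": -1.65,"ty": -9.1,"tz": -4.4,"spin": -0.86},{"fingers": 1,"tx": -1.65,"ty": -9.1,"tz": -4.4,"spin": -0.86},{"fingers": 1,"tx": -1.65,"ty": -9.1,"tz": -4.4,"spin": -0.86},{"fingers": 1,"tx": -1.65,"ty": -9.1,"tz": -4.4,"spin": -0.86}]}}

```text
time_s: 2.4
position: [0.4075, -0.1663, 0.1216]
eef_rot: [0.704, 0.072, 0.703, -0.073]
force: [0.2, -0.6, -0.2]
gripper_width: 0.0848
```

```bash
python3 - <<'E'
from h import *
o,im=shot("wrist","w2.png"); M=jaw(o); print(o['position'],abs(o['qd']).max(),np.degrees(np.arctan2(M[1,1],M[0,1])))
E
```

```text
[ 0.40751501 -0.16632182  0.12159324] 0.014671538066166414 78.26420532235956
```

View pics/w2.png

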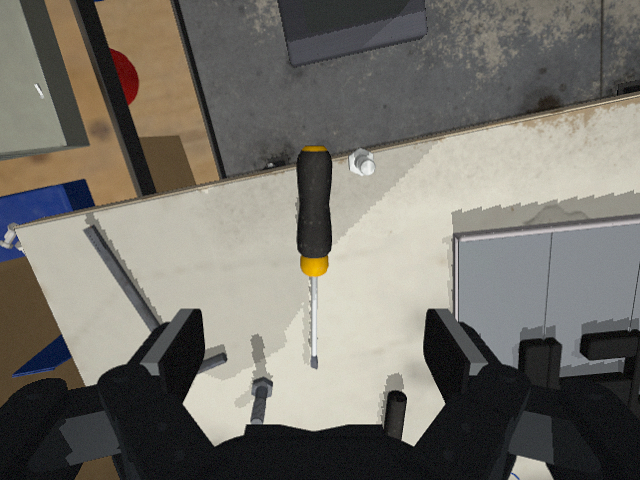

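>>> {"method": "step_arm", "body": {"steps": [{"fingers": 1,"tx": 0,"ty": -0.04,"tz": -1.8,"spin": 0},{"fingers": 1,"tx": 0,"ty": -0.04,"tz": -3.4,"spin": 0},{"fingers": 1,"tx": 0,"ty": -0.04,"tz": -4.4,"spin": 0},{"fingers": 0.5,"tx": 0,"ty": -0.04,"tz": -4.66,"spin": 0},{"fingers": 0.0,"tx": 0,"ty": -0.04,"tz": -4.66,"spin": 0},{"fingers": 0,"tx": 0,"ty": -0.04,"tz": -4.66,"spin": 0},{"fingers": 0,"tx": 0,"ty": -0.04,"tz": -4.66,"spin": 0},{"fingers": 0,"tx": 0,"ty": -0.04,"tz": -4.66,"spin": 0},{"fingers": 0,"tx": 0,"ty": -0.04,"tz": -4.66,"spin": 0},{"fingers": 0,"tx": 0,"ty": -0.04,"tz": -4.66,"spin": 0}]}}

```text
time_s: 3.45
position: [0.4084, -0.1677, 0.0066]
eef_rot: [0.705, 0.071, 0.702, -0.073]
force: [-0.8, 2.0, 8.6]
gripper_width: 0.0219
```

>>> {"method": "step_arm", "body": {"steps": [{"fingers": 0,"tx": 0,"ty": 0,"tz": 1,"spin": 0},{"fingers": 0,"tx": 0,"ty": 0,"tz": 2.4,"spin": 0},{"fingers": 0,"tx": 0.5,"ty": 1.5,"tz": 3.2,"spin": 0.2},{"fingers": 0,"tx": 1.1,"ty": 3.3,"tz": 3.2,"spin": 0.4},{"fingers": 0,"tx": 1.75,"ty": 5.2,"tz": 3.2,"spin": 0.6},{"fingers": 0,"tx": 2.4,"ty": 7.1,"tz": 3.2,"spin": 0.8},{"fingers": 0,"tx": 3.05,"ty": 9.0,"tz": 3.2,"spin": 0.8},{"fingers": 0,"tx": 3.7,"ty": 10.9,"tz": 3.2,"spin": 0.8},{"fingers": 0,"tx": 4.2,"ty": 12.4,"tz": 3.2,"spin": 0.8},{"fingers": 0,"tx": 4.42,"ty": 13,"tz": 3.2,"spin": 0.8}]}}

```text
time_s: 4.45
position: [0.5194, 0.1605, 0.0873]
eef_rot: [0.708, 0.031, 0.705, -0.032]
force: [-0.4, -0.1, -0.7]
gripper_width: 0.0215
```

>>> {"method": "step_arm", "body": {"steps": [{"fingers": 0,"tx": 0,"ty": 0,"tz": 0,"spin": 0},{"fingers": 0,"tx": 0,"ty": 0,"tz": 0,"spin": 0}]}}

```text
time_s: 4.65
position: [0.5192, 0.1599, 0.0876]
eef_rot: [0.708, 0.031, 0.705, -0.032]
force: [0.4, -0.3, -0.2]
gripper_width: 0.0214
```

```bash
python3 - <<'E'
from h import *
o,im=shot("wrist","w3.png"); M=jaw(o); print(o['position'],abs(o['qd']).max(),np.degrees(np.arctan2(M[1,1],M[0,1])),o['gripper_width'],o['joints'])
E
```

```text
[0.51920972 0.15988056 0.08761614] 0.02575580303599097 84.88020633740932 0.021390805877547846 [ 0.08415632  0.50482097  1.62076569 -0.00290465  1.01130169 -1.39575095]
```

View pics/w3.png

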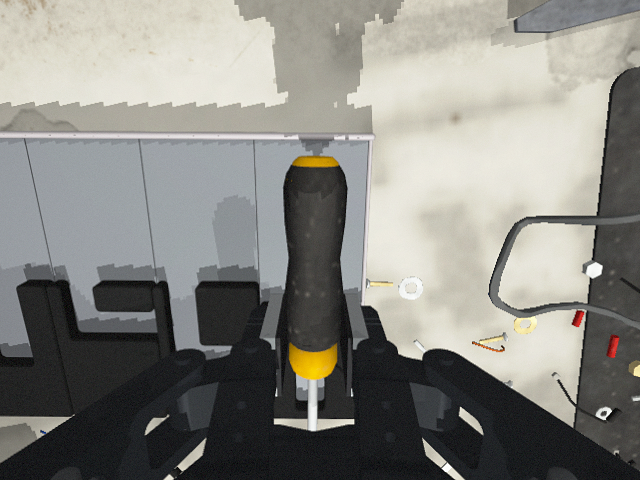

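```bash
python3 - <<'E'
from h import *
o=manip.get_obs()
for z in (.088,.093,.098):
  P=px2w(o,'wrist',[(315,160),(313,380)],z)*1000; print(P.round(1), np.linalg.norm(P[0]-P[1]))
E
```

```text
[[456.  165.1  88. ]
 [552.6 155.5  88. ]] 97.13753942324743
[[455.5 165.2  93. ]
 [548.8 155.9  93. ]] 93.75681279182798
[[455.1 165.2  98. ]
 [545.1 156.3  98. ]] 90.37608616040852
```

>>> {"method": "step_arm", "body": {"steps": [{"fingers": 0,"tx": 0,"ty": -0.12,"tz": -1,"spin": -0.03},{"fingers": 0,"tx": 0,"ty": -0.12,"tz": -2,"spin": -0.03},{"fingers": 0,"tx": 0,"ty": -0.12,"tz": -2.6,"spin": -0.03},{"fingers": 0,"tx": 0,"ty": -0.12,"tz": -2.9,"spin": -0.03},{"fingers": 0,"tx": 0,"ty": -0.12,"tz": -2.97,"spin": -0.03},{"fingers": 0,"tx": 0,"ty": -0.12,"tz": -2.97,"spin": -0.03},{"fingers": 0,"tx": 0,"ty": -0.12,"tz": -2.97,"spin": -0.03}]}}

```text
time_s: 5.4
position: [0.5197, 0.1562, 0.0142]
eef_rot: [0.709, 0.033, 0.704, -0.034]
force: [-0.2, 0.1, -1.5]
gripper_width: 0.0218
```

>>> {"method": "step_arm", "body": {"steps": [{"fingers": 0,"tx": 0,"ty": 0,"tz": -0.08,"spin": 0},{"fingers": 0,"tx": 0,"ty": 0,"tz": -0.08,"spin": 0},{"fingers": 0,"tx": 0,"ty": 0,"tz": -0.08,"spin": 0}]}}

```text
time_s: 5.7
position: [0.5202, 0.1562, 0.0128]
eef_rot: [0.709, 0.033, 0.704, -0.034]
force: [0.8, -0.4, 3.5]
gripper_width: 0.0213
```

>>> {"method": "step_arm", "body": {"steps": [{"fingers": 0.35,"tx": 0,"ty": 0,"tz": 0,"spin": 0},{"fingers": 0.42,"tx": 0,"ty": 0,"tz": 0,"spin": 0},{"fingers": 0.45,"tx": 0,"ty": 0,"tz": 0.1,"spin": 0},{"fingers": 0.45,"tx": 0,"ty": 0,"tz": 0.8,"spin": 0},{"fingers": 0.45,"tx": 0,"ty": 0,"tz": 2.2,"spin": 0},{"fingers": 0.45,"tx": 0,"ty": 0,"tz": 4,"spin": 0},{"fingers": 1,"tx": 0,"ty": -1.5,"tz": 5,"spin": 0},{"fingers": 1,"tx": 0,"ty": -3.5,"tz": 5,"spin": 0},{"fingers": 1,"tx": 0,"ty": -5,"tz": 5,"spin": 0},{"fingers": 1,"tx": 0,"ty": -5,"tz": 5,"spin": 0}]}}

```text
time_s: 6.7
position: [0.5203, 0.0276, 0.1381]
eef_rot: [0.709, 0.034, 0.703, -0.036]
force: [-0.7, -0.2, 0.1]
gripper_width: 0.0851
```

```bash
python3 - <<'E'
from h import *
o,im=shot("wrist","w4.png"); M=jaw(o); print(o['position'],np.degrees(np.arctan2(M[1,1],M[0,1])),o['gripper_width'])
shot("side","s4.png");o,im=shot("top","t4.png")
cv2.imwrite('pics/t4c.png',cv2.resize(im[190:370,190:475,::-1],None,fx=2.8,fy=2.8))
E
```

```text
[0.52025698 0.02759312 0.13810436] 84.3207294991769 0.08514268258017367
```

View pics/w4.png

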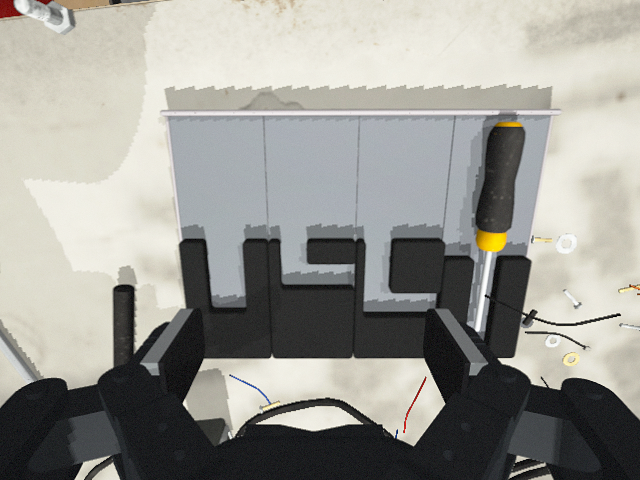

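View pics/s4.png

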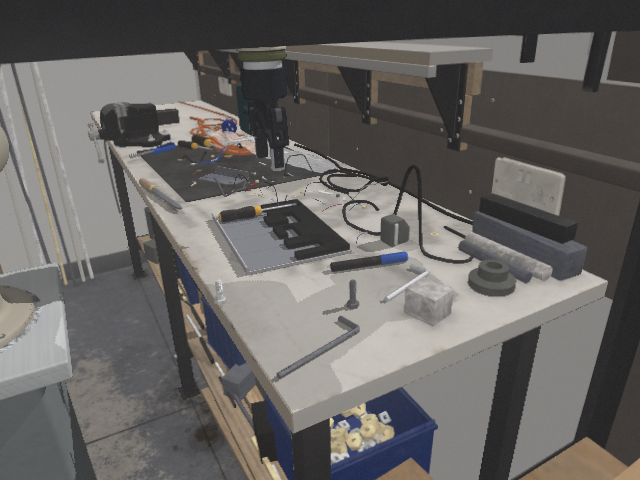

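View pics/t4c.png

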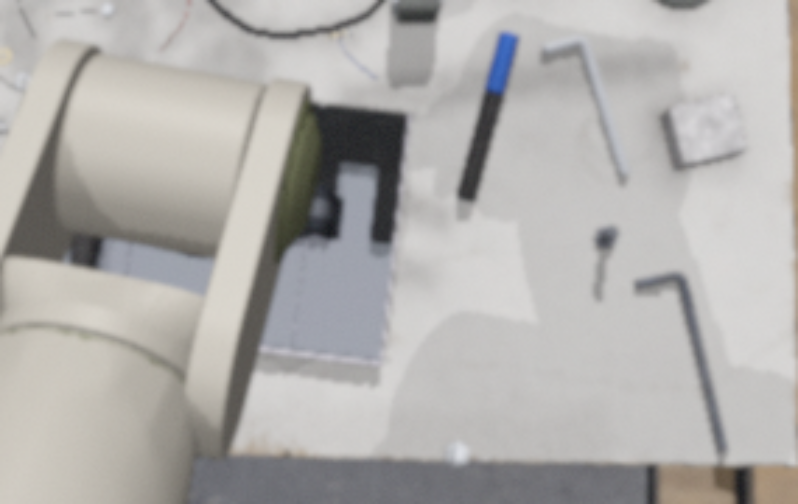

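>>> {"method": "step_arm", "body": {"steps": [{"fingers": 1,"tx": -1,"ty": -8.7,"tz": 3.7,"spin": 0.6},{"fingers": 1,"tx": -1,"ty": -8.7,"tz": 3.7,"spin": 0.6},{"fingers": 1,"tx": -1,"ty": -8.7,"tz": 3.7,"spin": 0.6},{"fingers": 1,"tx": -1,"ty": -8.7,"tz": 3.7,"spin": 0.6},{"fingers": 1,"tx": -1,"ty": -8.7,"tz": 3.7,"spin": 0.6},{"fingers": 1,"tx": -1,"ty": -8.7,"tz": 3.7,"spin": 0.6},{"fingers": 1,"tx": -1,"ty": -8.7,"tz": 3.7,"spin": 0.6},{"fingers": 1,"tx": -1,"ty": -8.7,"tz": 3.7,"spin": 0.6},{"fingers": 1,"tx": -1,"ty": -8.7,"tz": 3.7,"spin": 0.6}]}}

```text
time_s: 7.75
position: [0.4953, -0.1844, 0.2298]
eef_rot: [0.709, 0.003, 0.705, -0.003]
force: [0.4, -0.2, -0.7]
gripper_width: 0.0851
```

```bash
python3 - <<'E'
from h import *
import pickle
o,im=shot("wrist","w5.png"); M=jaw(o); print(o['position'],abs(o['qd']).max(),np.degrees(np.arctan2(M[1,1],M[0,1])),o['gripper_width'])
pickle.dump(o,open('o5.pkl','wb'))
E
```

```text
[ 0.49526037 -0.18436912  0.2297985 ] 0.006525327733577751 89.49007967398462 0.08514769811075083
```

View pics/w5.png

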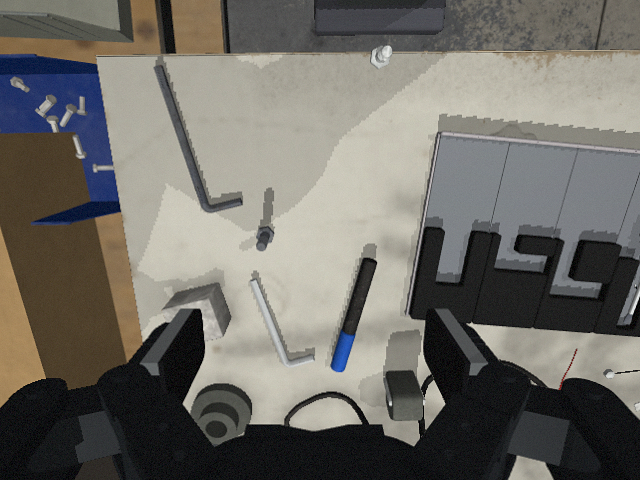

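```bash
python3 - <<'E'
import cv2
im=cv2.imread('pics/w5.png')
cv2.imwrite('pics/c5.png',cv2.resize(im[235:385,230:400],None,fx=4,fy=4,interpolation=cv2.INTER_CUBIC))
cv2.imwrite('pics/c6.png',cv2.resize(im[50:260,140:290],None,fx=2.8,fy=2.8,interpolation=cv2.INTER_CUBIC))
E
```

```text
(no output)
```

View pics/c5.png

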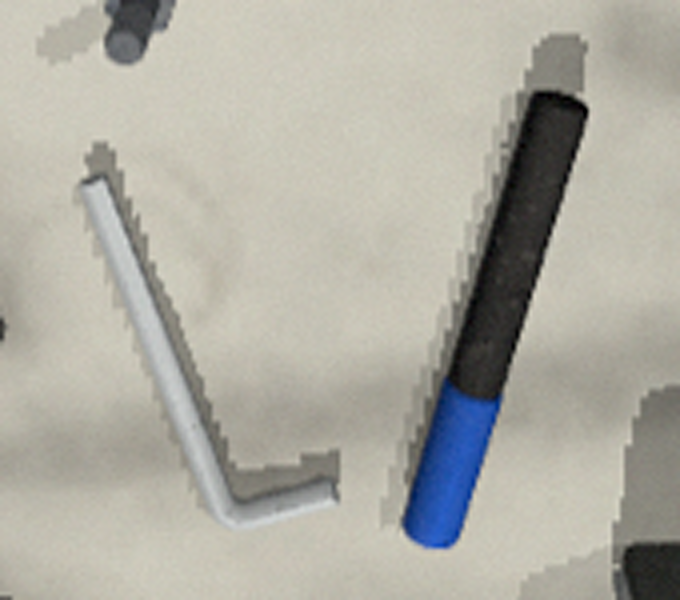

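View pics/c6.png

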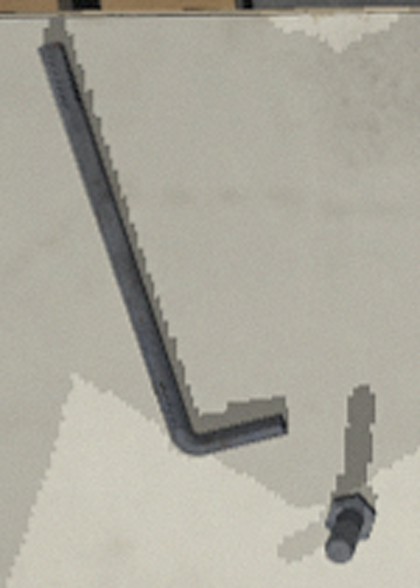

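```bash
python3 - <<'E'
from h import *
import pickle; o=pickle.load(open('o5.pkl','rb'))
def f(n,L,z,s,x0,y0):
    P=px2w(o,'wrist',[(x0+a/s,y0+b/s) for a,b in L],z)*1000; d=P[0]-P[1]
    print(n,P.round(1)[:,:2].tolist(),'mid',((P[0]+P[1])/2).round(1),'len',np.linalg.norm(d).round(1),'ang',np.degrees(np.arctan2(d[1],d[0]))%360)
f('marker',[(560,100),(431,542)],.010,4,230,235)
f('short',[(92,183),(224,522),(336,492)],.007,4,230,235)
f('long',[(52,47),(185,452),(286,427)],.007,2.8,140,50)
E
```

```text
marker [[552.0, -127.6], [684.6, -159.4]] mid [ 618.3 -143.5   10. ] len 136.4 ang 166.53109017407286
short [[575.2, -249.6], [679.6, -218.1], [670.0, -186.2]] mid [ 627.4 -233.8    7. ] len 109.1 ang 196.7787311449435
long [[368.2, -322.0], [500.2, -292.0], [491.5, -255.5]] mid [ 434.2 -307.     7. ] len 135.4 ang 192.81969726638437
```

```bash
python3 - <<'E'
from h import *
import pickle; o=pickle.load(open('o5.pkl','rb'))
print(px2w(o,'wrist',[(386,373),(423,373),(390,400),(425,420)],.03)*1000)
print(px2w(o,'wrist',[(386,330),(420,330),(265,247),(265,228)],.0)*1000)
E
```

```text
[[ 673.69715155 -108.96544642   30.        ]
 [ 674.08933844  -69.2570657    30.        ]
 [ 708.70649504 -102.8614688    30.        ]
 [ 736.21819195  -62.14742337   30.        ]]
[[ 639.19496339 -105.16200958    0.        ]
 [ 639.56115413  -67.03090322    0.        ]
 [ 540.18247972 -236.10231358    0.        ]
 [ 519.67708556 -235.12155854    0.        ]]
```

>>> {"method": "step_arm", "body": {"steps": [{"fingers": 1,"tx": 2,"ty": 0.8,"tz": -1.5,"spin": -0.8},{"fingers": 1,"tx": 4,"ty": 1.5,"tz": -3,"spin": -1.6},{"fingers": 1,"tx": 4.69,"ty": 1.68,"tz": -4,"spin": -1.6},{"fingers": 1,"tx": 4.69,"ty": 1.68,"tz": -5,"spin": -1.6},{"fingers": 1,"tx": 4.69,"ty": 1.68,"tz": -5,"spin": -1.6},{"fingers": 1,"tx": 4.69,"ty": 1.68,"tz": -5,"spin": -1.6}]}}

```text
time_s: 8.4
position: [0.6124, -0.1423, 0.1056]
eef_rot: [0.705, 0.081, 0.7, -0.082]
force: [0.4, 0.3, 0.9]
gripper_width: 0.0855
```

```bash
python3 - <<'E'
from h import *
o,im=shot("wrist","w6.png"); M=jaw(o); print(o['position'],abs(o['qd']).max(),np.degrees(np.arctan2(M[1,1],M[0,1])))
E
```

```text
[ 0.61237061 -0.14229721  0.10556633] 0.04485686115517119 76.7170774028471
```

View pics/w6.png

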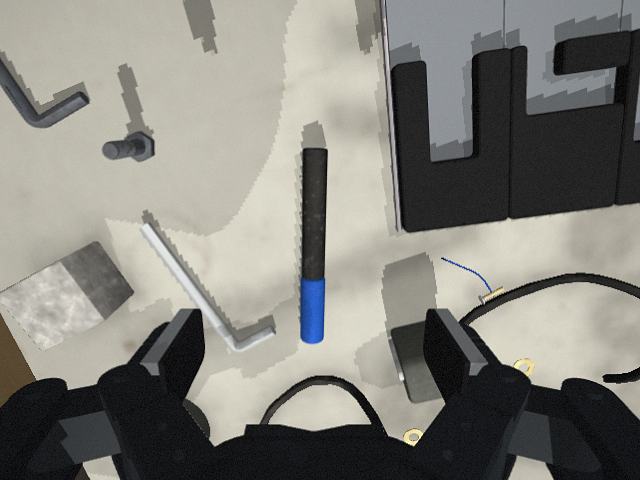

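>>> {"method": "step_arm", "body": {"steps": [{"fingers": 0.6,"tx": 0,"ty": 0,"tz": -1.2,"spin": 0},{"fingers": 0.6,"tx": 0,"ty": 0,"tz": -2.6,"spin": 0},{"fingers": 0.6,"tx": 0,"ty": 0,"tz": -3.7,"spin": 0},{"fingers": 0.5,"tx": 0,"ty": 0,"tz": -4.06,"spin": 0},{"fingers": 0.3,"tx": 0,"ty": 0,"tz": -4.06,"spin": 0},{"fingers": 0,"tx": 0,"ty": 0,"tz": -4.06,"spin": 0},{"fingers": 0,"tx": 0,"ty": 0,"tz": -4.06,"spin": 0},{"fingers": 0,"tx": 0,"ty": 0,"tz": -4.06,"spin": 0},{"fingers": 0,"tx": 0,"ty": 0,"tz": -4.06,"spin": 0}]}}

```text
time_s: 9.35
position: [0.6139, -0.1435, 0.0079]
eef_rot: [0.707, 0.081, 0.698, -0.083]
force: [-2.6, -0.6, 7.1]
gripper_width: 0.0124
```

>>> {"method": "step_arm", "body": {"steps": [{"fingers": 0,"tx": 0,"ty": 0,"tz": 0.8,"spin": 0},{"fingers": 0,"tx": 0,"ty": 0,"tz": 2,"spin": 0},{"fingers": 0,"tx": 0,"ty": 0,"tz": 3,"spin": 0},{"fingers": 0,"tx": 0,"ty": 0,"tz": 3,"spin": 0}]}}

```text
time_s: 9.75
position: [0.6159, -0.1443, 0.088]
eef_rot: [0.71, 0.08, 0.695, -0.084]
force: [-0.4, 0.3, -0.4]
gripper_width: 0.0125
```

```bash
python3 - <<'E'
from h import *
o,im=shot("wrist","w7.png"); M=jaw(o); print(o['position'],abs(o['qd']).max(),np.degrees(np.arctan2(M[1,1],M[0,1])),o['gripper_width'])
shot("side","s7.png")
E
```

```text
[ 0.61592998 -0.14429123  0.08798945] 0.05555353999357149 76.68825140441922 0.012505878625044728
```

View pics/w7.png

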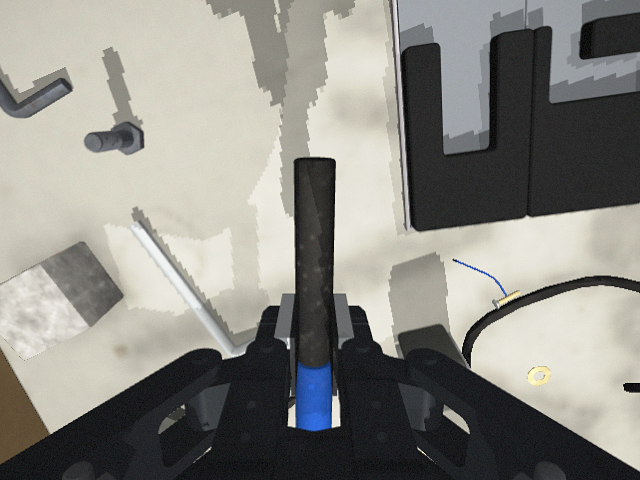

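View pics/s7.png

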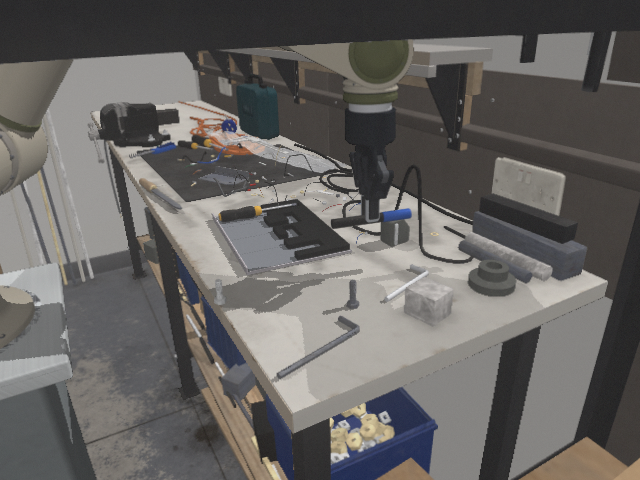

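```bash
python3 - <<'E'
from h import *
o=manip.get_obs(); 
P=px2w(o,'wrist',[(315,160),(314,363),(316,300)],.089+.006)*1000;print(P.round(1),o['position'])
d=P[0]-P[2];print(np.degrees(np.arctan2(d[1],d[0])))
E
```

```text
[[ 551.4 -128.8   95. ]
 [ 631.  -148.    95. ]
 [ 603.3 -140.6   95. ]] [ 0.61411889 -0.14356739  0.08385592]
167.1418168133543
```

>>> {"method": "step_arm", "body": {"steps": [{"fingers": 0,"tx": -1.2,"ty": 1.1,"tz": 0,"spin": 0.5},{"fingers": 0,"tx": -2.4,"ty": 2.2,"tz": 0,"spin": 0.96},{"fingers": 0,"tx": -3.6,"ty": 3.3,"tz": 0,"spin": 0.96},{"fingers": 0,"tx": -4.3,"ty": 4,"tz": 0,"spin": 0.96},{"fingers": 0,"tx": -4.5,"ty": 4.18,"tz": 0,"spin": 0.96},{"fingers": 0,"tx": -4.5,"ty": 4.18,"tz": 0,"spin": 0.96},{"fingers": 0,"tx": -4.5,"ty": 4.18,"tz": 0,"spin": 0.96}]}}

```text
time_s: 10.55
position: [0.5024, -0.0398, 0.0837]
eef_rot: [0.711, 0.034, 0.701, -0.036]
force: [0.2, -0.5, 0.6]
gripper_width: 0.0123
```

```bash
python3 - <<'E'
from h import *
o,im=shot("wrist","w8.png"); o=manip.get_obs(); M=jaw(o); print(o['position'],abs(o['qd']).max(),np.degrees(np.arctan2(M[1,1],M[0,1])),o['gripper_width'])
E
```

```text
[ 0.50239288 -0.03988903  0.08366804] 0.001694731189725688 84.32200076239597 0.011751400305208461
```

View pics/w8.png

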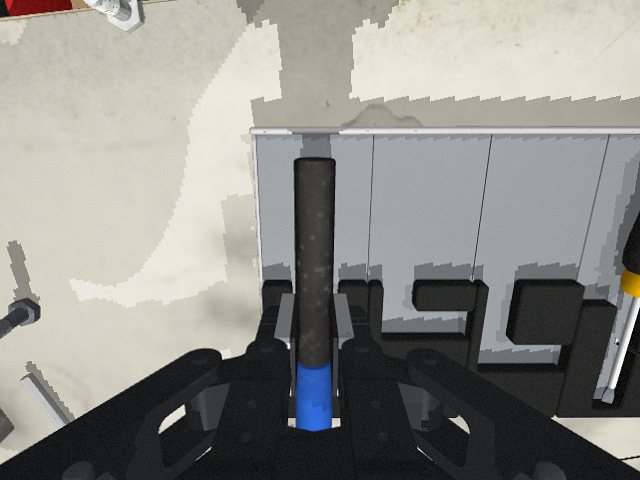

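>>> {"method": "step_arm", "body": {"steps": [{"fingers": 0,"tx": -0.03,"ty": 0.03,"tz": -1,"spin": 0.04},{"fingers": 0,"tx": -0.03,"ty": 0.03,"tz": -2,"spin": 0.04},{"fingers": 0,"tx": -0.03,"ty": 0.03,"tz": -2.6,"spin": 0.04},{"fingers": 0,"tx": -0.03,"ty": 0.03,"tz": -2.78,"spin": 0.04},{"fingers": 0,"tx": -0.03,"ty": 0.03,"tz": -2.8,"spin": 0.04},{"fingers": 0,"tx": -0.03,"ty": 0.03,"tz": -2.84,"spin": 0.04},{"fingers": 0,"tx": -0.03,"ty": 0.03,"tz": -2.84,"spin": 0.04}]}}

```text
time_s: 11.3
position: [0.502, -0.0397, 0.0138]
eef_rot: [0.711, 0.032, 0.701, -0.034]
force: [-7.4, 1.5, 15.5]
gripper_width: 0.0122
```

>>> {"method": "step_arm", "body": {"steps": [{"fingers": 0.25,"tx": 0,"ty": 0,"tz": 0.05,"spin": 0},{"fingers": 0.35,"tx": 0,"ty": 0,"tz": 0.05,"spin": 0},{"fingers": 0.4,"tx": 0,"ty": 0,"tz": 0.1,"spin": 0},{"fingers": 0.4,"tx": 0,"ty": 0,"tz": 0.6,"spin": 0},{"fingers": 0.4,"tx": 0,"ty": 0,"tz": 2,"spin": 0},{"fingers": 0.4,"tx": 0,"ty": 0,"tz": 4,"spin": 0},{"fingers": 1,"tx": 0,"ty": -1,"tz": 5.5,"spin": 1},{"fingers": 1,"tx": 0.7,"ty": -2.5,"tz": 6,"spin": 2},{"fingers": 1,"tx": 0.7,"ty": -4,"tz": 6,"spin": 2.7},{"fingers": 1,"tx": 0.7,"ty": -4.8,"tz": 6,"spin": 2.7}]}}

```text
time_s: 12.3
position: [0.5196, -0.1623, 0.1652]
eef_rot: [0.706, -0.101, 0.694, 0.1]
force: [-0.1, 0.2, -0.2]
gripper_width: 0.0853
```

```bash
python3 - <<'E'
from h import *
import pickle
o,im=shot("wrist","w9.png"); M=jaw(o); print(o['position'],abs(o['qd']).max(),np.degrees(np.arctan2(M[1,1],M[0,1])),o['gripper_width'])
pickle.dump(o,open('o9.pkl','wb'))
E
```

```text
[ 0.51964638 -0.16231029  0.16517912] 0.3077807169623024 106.30290151575716 0.08534531295967165
```

View pics/w9.png

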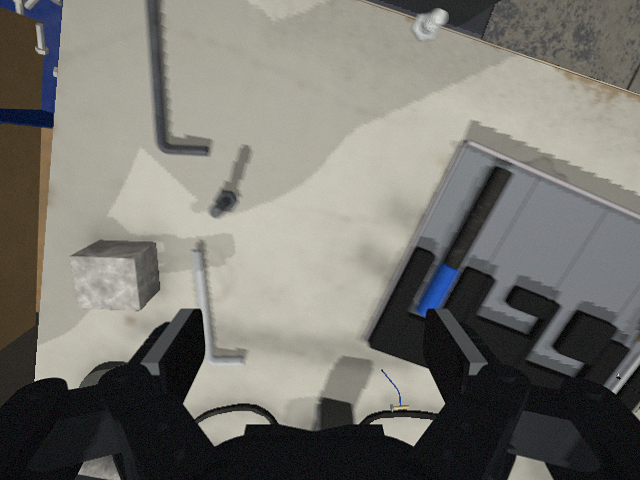

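```bash
python3 - <<'E'
from h import *
o=manip.get_obs(); f=3.3
print(o['position'])
print(px2w(o,'top',[(335+a/f,190+b/f) for a,b in [(310,135),(322,195),(400,180),(385,110)]],.03)*1000)
E
```

```text
[ 0.5194536  -0.16406081  0.1648005 ]
[[ 616.64912215 -279.87781852   30.        ]
 [ 578.28206288 -287.05290371   30.        ]
 [ 588.97665697 -337.01334592   30.        ]
 [ 634.00829596 -328.31913515   30.        ]]
```

>>> {"method": "step_arm", "body": {"steps": [{"fingers": 0.4,"tx": 1.6,"ty": -1.1,"tz": 0,"spin": 0.08},{"fingers": 0.4,"tx": 3.2,"ty": -2.2,"tz": -0.5,"spin": 0.08},{"fingers": 0.4,"tx": 4.2,"ty": -2.7,"tz": -1.5,"spin": 0.08},{"fingers": 0.4,"tx": 4.32,"ty": -2.79,"tz": -2.6,"spin": 0.08},{"fingers": 0.4,"tx": 4.32,"ty": -2.79,"tz": -2.6,"spin": 0.08},{"fingers": 0.4,"tx": 4.32,"ty": -2.79,"tz": -2.6,"spin": 0.08},{"fingers": 0.4,"tx": 4.32,"ty": -2.79,"tz": -2.6,"spin": 0.08}]}}

```text
time_s: 13.05
position: [0.6279, -0.2337, 0.1023]
eef_rot: [0.706, -0.104, 0.693, 0.101]
force: [0.7, -0.3, 0.8]
gripper_width: 0.0343
```

```bash
python3 - <<'E'
from h import *
import pickle
o,im=shot("wrist","w10.png"); M=jaw(o); print(o['position'],abs(o['qd']).max(),np.degrees(np.arctan2(M[1,1],M[0,1])),o['gripper_width'])
print(w2px(o,'wrist',[o['position'],[.5752,-.2496,.007],[.6275,-.2338,.007]]))
E
```

```text
[ 0.62788688 -0.23366773  0.10231598] 0.005186216084245272 106.74168342779534 0.034313464650293925
[[314.35959742 312.50666916]
 [315.04167014 158.89054412]
 [315.0775532  242.63437102]]
```

View pics/w10.png

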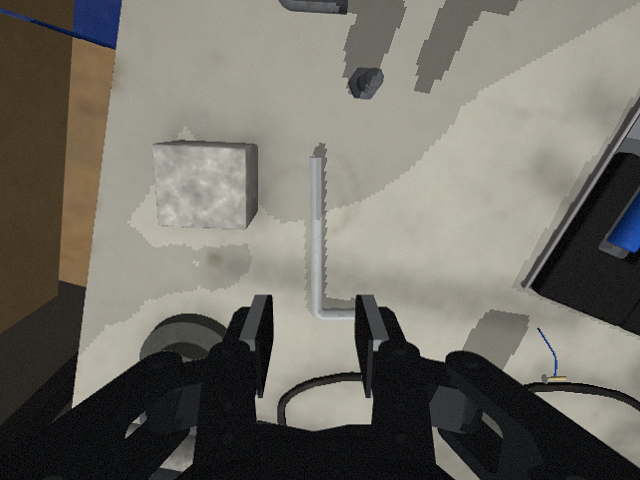

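>>> {"method": "step_arm", "body": {"steps": [{"fingers": 0.4,"tx": 0,"ty": 0,"tz": -1.2,"spin": 0},{"fingers": 0.4,"tx": 0,"ty": 0,"tz": -2.6,"spin": 0},{"fingers": 0.4,"tx": 0,"ty": 0,"tz": -3.6,"spin": 0},{"fingers": 0.3,"tx": 0,"ty": 0,"tz": -3.97,"spin": 0},{"fingers": 0.15,"tx": 0,"ty": 0,"tz": -3.97,"spin": 0},{"fingers": 0,"tx": 0,"ty": 0,"tz": -3.97,"spin": 0},{"fingers": 0,"tx": 0,"ty": 0,"tz": -3.97,"spin": 0},{"fingers": 0,"tx": 0,"ty": 0,"tz": -3.97,"spin": 0}]}}

```text
time_s: 13.9
position: [0.6285, -0.2341, 0.0044]
eef_rot: [0.707, -0.105, 0.693, 0.101]
force: [0.1, -0.7, 3.6]
gripper_width: 0.0035
```

>>> {"method": "step_arm", "body": {"steps": [{"fingers": 0,"tx": 0,"ty": 0,"tz": 0.8,"spin": 0},{"fingers": 0,"tx": 0,"ty": 0,"tz": 2,"spin": 0},{"fingers": 0,"tx": 0,"ty": 0,"tz": 3.4,"spin": 0},{"fingers": 0,"tx": 0,"ty": 0,"tz": 3.4,"spin": 0},{"fingers": 0,"tx": 0,"ty": 0,"tz": 3.4,"spin": 0}]}}

```text
time_s: 14.4
position: [0.6287, -0.2342, 0.0904]
eef_rot: [0.707, -0.105, 0.692, 0.101]
force: [-0.7, -0.9, -1.8]
gripper_width: 0.0038
```

```bash
python3 - <<'E'
from h import *
o,im=shot("wrist","w11.png"); M=jaw(o); print(o['position'],abs(o['qd']).max(),np.degrees(np.arctan2(M[1,1],M[0,1])),o['gripper_width'])
shot("side","s11.png")
E
```

```text
[ 0.62870562 -0.23421455  0.09037046] 0.03655910870365222 106.7379158311334 0.0037589078364795455
```

View pics/w11.png

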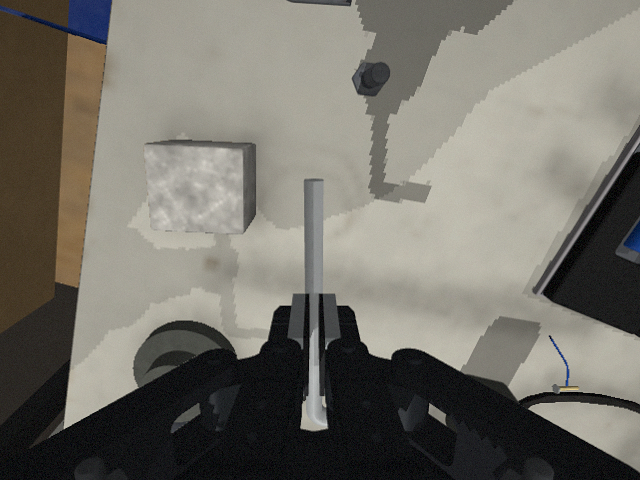

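View pics/s11.png

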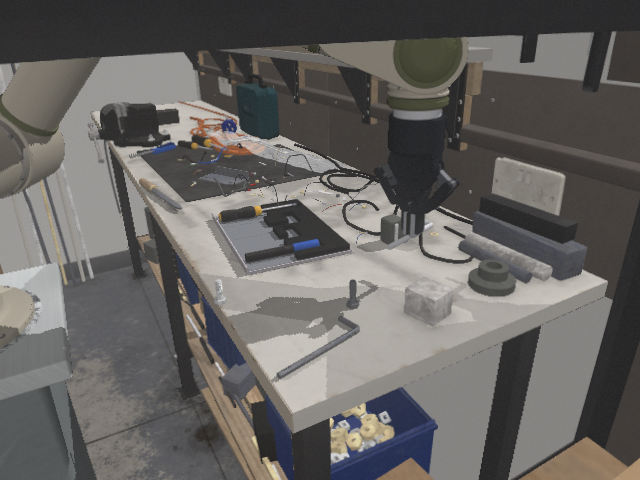

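```bash
cat >> h.py <<'E'
def tri(o,a,pa,b,pb):
    A=px2w(o,a,[pa],0.0)[0]; CA=W(o,a)[2][:3,3]; B=px2w(o,b,[pb],0.0)[0]; CB=W(o,b)[2][:3,3]
    u=(A-CA)/np.linalg.norm(A-CA); v=(B-CB)/np.linalg.norm(B-CB)
    s=np.linalg.lstsq(np.c_[u,-v],CB-CA,rcond=None)[0]; P=CA+s[0]*u; Q=CB+s[1]*v
    return (P+Q)/2*1000, np.linalg.norm(P-Q)*1000
E
python3 - <<'E'
from h import *
o=manip.get_obs(); print(o['position'])
im=cv2.imread('pics/s11.png'); cv2.imwrite('pics/c11.png',cv2.resize(im[190:270,350:460],None,fx=6,fy=6,interpolation=cv2.INTER_CUBIC))
print(tri(o,'wrist',(314,181),'side',(385,246)))
print(w2px(o,'side',[[.575,-.250,.090],[.574,-.2506,.080],[.574,-.2506,.1]]))
E
```

```text
[ 0.62797555 -0.23378056  0.08837284]
(array([ 572.54287597, -248.84135607,   89.87756816]), np.float64(4.356474620404454))
[[388.50659527 245.71947579]
 [387.90569681 252.47846164]
 [388.45492307 239.52175039]]
```

View pics/c11.png

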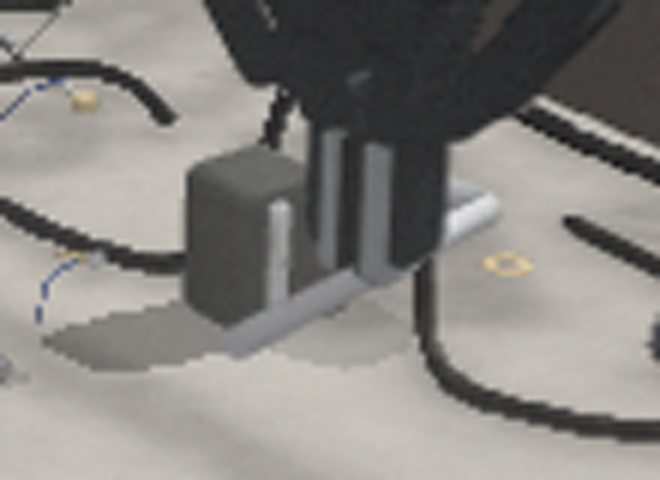

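>>> {"method": "step_arm", "body": {"steps": [{"fingers": 0,"tx": -0.8,"ty": 0.3,"tz": 1,"spin": -0.5},{"fingers": 0,"tx": -2,"ty": 1.5,"tz": 1,"spin": -1.3},{"fingers": 0,"tx": -3,"ty": 3,"tz": 1,"spin": -2.2},{"fingers": 0,"tx": -4,"ty": 4.6,"tz": 1,"spin": -2.77},{"fingers": 0,"tx": -4.6,"ty": 6.3,"tz": 0.8,"spin": -2.77},{"fingers": 0,"tx": -5,"ty": 8,"tz": 0.4,"spin": -2.77},{"fingers": 0,"tx": -5.15,"ty": 9.4,"tz": 0,"spin": -2.77},{"fingers": 0,"tx": -5.15,"ty": 9.9,"tz": 0,"spin": -2.77},{"fingers": 0,"tx": -5.15,"ty": 9.9,"tz": 0,"spin": -2.77},{"fingers": 0,"tx": -5.15,"ty": 9.9,"tz": 0,"spin": -2.77}]}}

```text
time_s: 15.5
position: [0.4996, 0.0129, 0.0884]
eef_rot: [0.712, 0.031, 0.7, -0.036]
force: [0.1, -1.0, 0.2]
gripper_width: 0.0038
```

```bash
python3 - <<'E'
from h import *
o,im=shot("wrist","w12.png"); o=manip.get_obs(); M=jaw(o); print(o['position'],abs(o['qd']).max(),np.degrees(np.arctan2(M[1,1],M[0,1])),o['gripper_width'])
E
```

```text
[0.49965529 0.01254857 0.08844582] 0.008523264048923118 84.52149396809014 0.003769811410544353
```

View pics/w12.png

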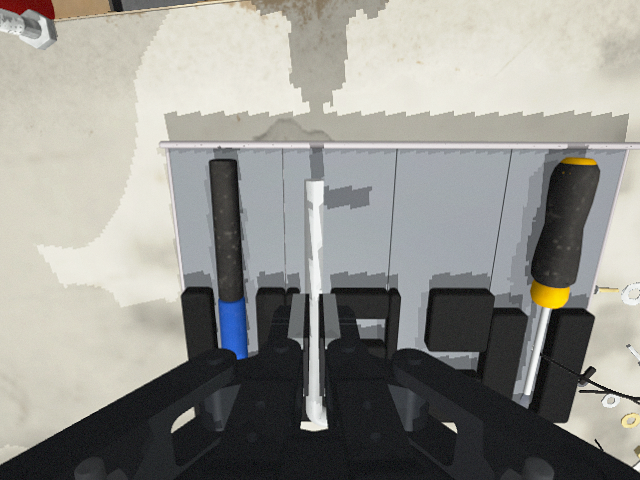

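>>> {"method": "step_arm", "body": {"steps": [{"fingers": 0,"tx": 0,"ty": 0.05,"tz": -1,"spin": 0},{"fingers": 0,"tx": 0,"ty": 0.05,"tz": -2,"spin": 0},{"fingers": 0,"tx": 0,"ty": 0.05,"tz": -2.7,"spin": 0},{"fingers": 0,"tx": 0,"ty": 0.05,"tz": -3,"spin": 0},{"fingers": 0,"tx": 0,"ty": 0.05,"tz": -3.1,"spin": 0},{"fingers": 0,"tx": 0,"ty": 0.05,"tz": -3.13,"spin": 0},{"fingers": 0,"tx": 0,"ty": 0.05,"tz": -3.13,"spin": 0}]}}

```text
time_s: 16.25
position: [0.5002, 0.0135, 0.0109]
eef_rot: [0.713, 0.031, 0.7, -0.037]
force: [0.8, 0.4, -0.9]
gripper_width: 0.004
```

>>> {"method": "step_arm", "body": {"steps": [{"fingers": 0.15,"tx": 0,"ty": 0,"tz": 0,"spin": 0},{"fingers": 0.3,"tx": 0,"ty": 0,"tz": 0,"spin": 0},{"fingers": 0.3,"tx": 0,"ty": 0,"tz": 0.1,"spin": 0},{"fingers": 0.3,"tx": 0,"ty": 0,"tz": 0.7,"spin": 0},{"fingers": 0.3,"tx": 0,"ty": 0,"tz": 2,"spin": 0},{"fingers": 0.3,"tx": 0,"ty": 0,"tz": 4,"spin": 0},{"fingers": 0.6,"tx": -0.8,"ty": -1.5,"tz": 5,"spin": 0},{"fingers": 0.6,"tx": -1.6,"ty": -3,"tz": 6,"spin": 0},{"fingers": 0.6,"tx": -1.6,"ty": -3,"tz": 6,"spin": 0},{"fingers": 0.6,"tx": -1.6,"ty": -3,"tz": 6,"spin": 0}]}}

```text
time_s: 17.25
position: [0.4602, -0.0619, 0.1614]
eef_rot: [0.713, 0.031, 0.699, -0.038]
force: [-0.6, 0.1, 0.2]
gripper_width: 0.0515
```

```bash
python3 - <<'E'
from h import *
o,im=shot("wrist","w13.png"); o=manip.get_obs(); M=jaw(o); print(o['position'],abs(o['qd']).max(),np.degrees(np.arctan2(M[1,1],M[0,1])),o['gripper_width'])
E
```

```text
[ 0.46010639 -0.06113049  0.16066091] 0.022256678738354286 84.48647765988304 0.05103421409800132
```

View pics/w13.png

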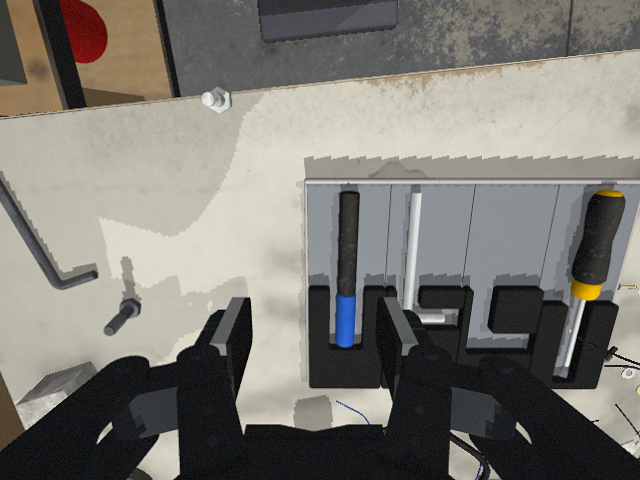

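>>> {"method": "step_arm", "body": {"steps": [{"fingers": 0.5,"tx": -0.2,"ty": -1.9,"tz": 0,"spin": 0.8},{"fingers": 0.5,"tx": -0.4,"ty": -3.8,"tz": 0,"spin": 1.6},{"fingers": 0.5,"tx": -0.6,"ty": -5.6,"tz": 0,"spin": 2.31},{"fingers": 0.5,"tx": -0.8,"ty": -7.4,"tz": -0.5,"spin": 2.31},{"fingers": 0.5,"tx": -1.04,"ty": -9.2,"tz": -1.2,"spin": 2.31},{"fingers": 0.5,"tx": -1.04,"ty": -9.84,"tz": -2.4,"spin": 2.31},{"fingers": 0.5,"tx": -1.04,"ty": -9.84,"tz": -2.4,"spin": 2.31},{"fingers": 0.5,"tx": -1.04,"ty": -9.84,"tz": -2.4,"spin": 2.31},{"fingers": 0.5,"tx": -1.04,"ty": -9.84,"tz": -2.4,"spin": 2.31}]}}

```text
time_s: 18.2
position: [0.435, -0.306, 0.1015]
eef_rot: [0.71, -0.083, 0.695, 0.079]
force: [-0.4, 0.4, -0.0]
gripper_width: 0.0428
```

```bash
python3 - <<'E'
from h import *
o,im=shot("wrist","w14.png"); o=manip.get_obs(); M=jaw(o); print(o['position'],abs(o['qd']).max(),np.degrees(np.arctan2(M[1,1],M[0,1])),o['gripper_width'])
print(w2px(o,'wrist',[o['position']-[0,0,.09],[.434,-.307,.007]]))
E
```

```text
[ 0.43502445 -0.30613026  0.10174913] 0.004810029321462012 103.0794662377332 0.042837239611794156
[[315.37626144 245.35727752]
 [314.4812318  241.37624336]]
```

View pics/w14.png

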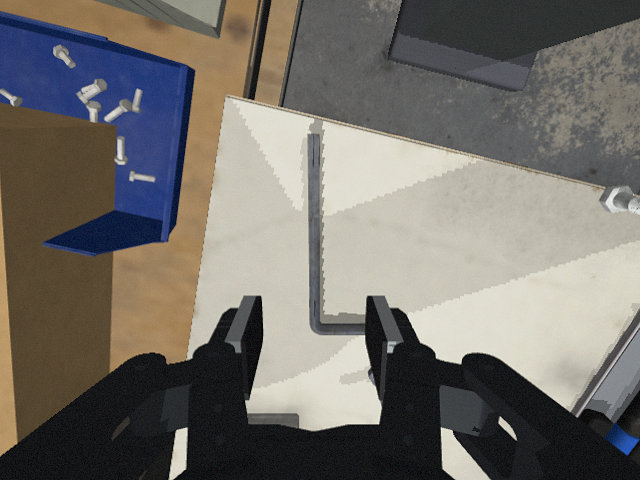

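```bash
python3 - <<'E'
from h import *
o=manip.get_obs()
P=px2w(o,'wrist',[(314,135),(317,333)],.007)*1000; d=P[0]-P[1]; print(P,P.mean(0),np.linalg.norm(d),np.degrees(np.arctan2(d[1],d[0]))%360)
E
```

```text
[[ 367.95571648 -322.66487227    7.        ]
 [ 501.13429959 -289.51816132    7.        ]] [ 434.54500804 -306.0915168     7.        ] 137.24153687685182 193.9763274288088
```

>>> {"method": "step_arm", "body": {"steps": [{"fingers": 0.5,"tx": 0,"ty": 0,"tz": -1.2,"spin": 0},{"fingers": 0.5,"tx": 0,"ty": 0,"tz": -2.6,"spin": 0},{"fingers": 0.4,"tx": 0,"ty": 0,"tz": -3.6,"spin": 0},{"fingers": 0.3,"tx": 0,"ty": 0,"tz": -3.95,"spin": 0},{"fingers": 0.15,"tx": 0,"ty": 0,"tz": -3.95,"spin": 0},{"fingers": 0,"tx": 0,"ty": 0,"tz": -3.95,"spin": 0},{"fingers": 0,"tx": 0,"ty": 0,"tz": -3.95,"spin": 0},{"fingers": 0,"tx": 0,"ty": 0,"tz": -3.95,"spin": 0}]}}

```text
time_s: 19.05
position: [0.4355, -0.3066, 0.0041]
eef_rot: [0.71, -0.083, 0.695, 0.078]
force: [0.0, 0.5, 3.0]
gripper_width: 0.0042
```

>>> {"method": "step_arm", "body": {"steps": [{"fingers": 0,"tx": 0,"ty": 0,"tz": 0.8,"spin": 0},{"fingers": 0,"tx": 0,"ty": 0,"tz": 2,"spin": 0},{"fingers": 0,"tx": 0,"ty": 0.3,"tz": 3.4,"spin": 0},{"fingers": 0,"tx": 0.3,"ty": 1.5,"tz": 3.6,"spin": -0.6},{"fingers": 0,"tx": 0.8,"ty": 3.2,"tz": 3.6,"spin": -1.2},{"fingers": 0,"tx": 1.3,"ty": 4.9,"tz": 3.6,"spin": -1.8},{"fingers": 0,"tx": 1.8,"ty": 6.7,"tz": 3.6,"spin": -2.31},{"fingers": 0,"tx": 2.3,"ty": 8.5,"tz": 3.6,"spin": -2.31},{"fingers": 0,"tx": 2.8,"ty": 10.3,"tz": 3.6,"spin": -2.31},{"fingers": 0,"tx": 3.1,"ty": 12.1,"tz": 3.6,"spin": -2.31}]}}

```text
time_s: 20.05
position: [0.5136, -0.0022, 0.0948]
eef_rot: [0.714, 0.029, 0.699, -0.037]
force: [0.9, -0.5, 0.5]
gripper_width: 0.0043
```

>>> {"method": "step_arm", "body": {"steps": [{"fingers": 0,"tx": 0.1,"ty": 1.3,"tz": 0,"spin": 0},{"fingers": 0,"tx": 0.2,"ty": 2.5,"tz": 0,"spin": 0},{"fingers": 0,"tx": 0.2,"ty": 3.1,"tz": 0,"spin": 0},{"fingers": 0,"tx": 0.2,"ty": 3.1,"tz": 0,"spin": 0},{"fingers": 0,"tx": 0.2,"ty": 3.1,"tz": 0,"spin": 0}]}}

```text
time_s: 20.55
position: [0.5187, 0.0745, 0.095]
eef_rot: [0.714, 0.029, 0.698, -0.038]
force: [0.7, -0.2, 0.2]
gripper_width: 0.004
```

```bash
python3 - <<'E'
from h import *
o,im=shot("wrist","w15.png"); shot("side","s15.png"); o=manip.get_obs(); M=jaw(o); print(o['position'],abs(o['qd']).max(),np.degrees(np.arctan2(M[1,1],M[0,1])),o['gripper_width'])
E
```

```text
[0.51872207 0.07404073 0.09492021] 0.002346621357853768 84.51145597029986 0.004270281652303594
```

View pics/w15.png

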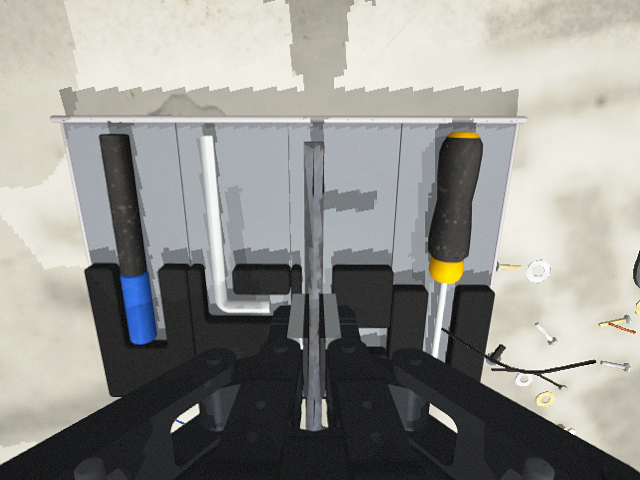

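View pics/s15.png

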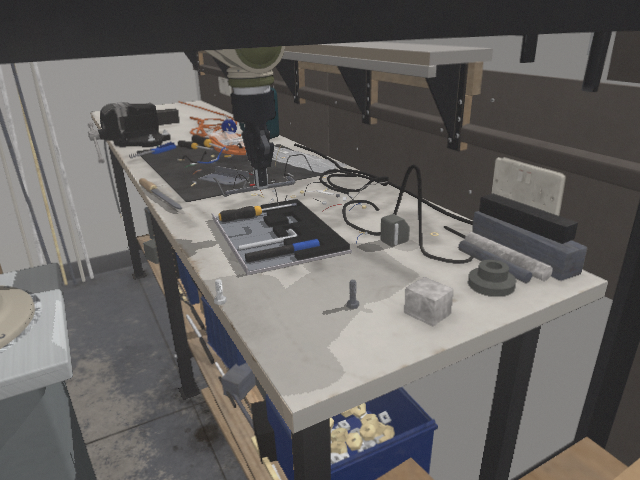

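>>> {"method": "step_arm", "body": {"steps": [{"fingers": 0,"tx": 0,"ty": 0.05,"tz": -1.2,"spin": 0},{"fingers": 0,"tx": 0,"ty": 0.05,"tz": -2.2,"spin": 0},{"fingers": 0,"tx": 0,"ty": 0.05,"tz": -2.9,"spin": 0},{"fingers": 0,"tx": 0,"ty": 0.05,"tz": -3.25,"spin": 0},{"fingers": 0,"tx": 0,"ty": 0.05,"tz": -3.38,"spin": 0},{"fingers": 0,"tx": 0,"ty": 0.05,"tz": -3.4,"spin": 0},{"fingers": 0,"tx": 0,"ty": 0.05,"tz": -3.4,"spin": 0}]}}

```text
time_s: 21.35
position: [0.5193, 0.075, 0.0106]
eef_rot: [0.714, 0.03, 0.698, -0.038]
force: [0.2, 0.1, -0.3]
gripper_width: 0.0037
```

>>> {"method": "step_arm", "body": {"steps": [{"fingers": 0.15,"tx": 0,"ty": 0,"tz": 0,"spin": 0},{"fingers": 0.3,"tx": 0,"ty": 0,"tz": 0,"spin": 0},{"fingers": 0.3,"tx": 0,"ty": 0,"tz": 0.1,"spin": 0},{"fingers": 0.3,"tx": 0,"ty": 0,"tz": 0.7,"spin": 0},{"fingers": 0.3,"tx": 0,"ty": 0,"tz": 2,"spin": 0},{"fingers": 0.3,"tx": 0,"ty": 0,"tz": 4,"spin": 0},{"fingers": 0.6,"tx": -0.8,"ty": -0.3,"tz": 6,"spin": 0},{"fingers": 1,"tx": -1.6,"ty": -0.6,"tz": 7.5,"spin": 0},{"fingers": 1,"tx": -2.5,"ty": -0.6,"tz": 8.5,"spin": 0},{"fingers": 1,"tx": -2.5,"ty": -0.6,"tz": 8.5,"spin": 0}]}}

```text
time_s: 22.35
position: [0.4564, 0.06, 0.227]
eef_rot: [0.717, 0.03, 0.696, -0.038]
force: [0.8, 0.8, -0.1]
gripper_width: 0.0817
```

>>> {"method": "step_arm", "body": {"steps": [{"fingers": 1,"tx": 0,"ty": 0,"tz": 0,"spin": 0},{"fingers": 1,"tx": 0,"ty": 0,"tz": 0,"spin": 0}]}}

```text
time_s: 22.55
position: [0.4565, 0.0601, 0.2266]
eef_rot: [0.717, 0.03, 0.696, -0.038]
force: [0.3, 0.3, 0.2]
gripper_width: 0.0856
```

```bash
python3 - <<'E'
from h import *
import pickle
o,im=shot("wrist","w16.png"); M=jaw(o); print(o['position'],abs(o['qd']).max(),np.degrees(np.arctan2(M[1,1],M[0,1])),o['gripper_width'])
pickle.dump(o,open('o16.pkl','wb'))
_,s=shot("side","s16.png")
cv2.imwrite('pics/s16c.png',cv2.resize(s[185:285,195:365,::-1],None,fx=4.5,fy=4.5,interpolation=cv2.INTER_CUBIC))
E
```

```text
[0.45649899 0.06006831 0.22658932] 0.020050606243351515 84.49358752721018 0.08555822619631173
```

View pics/w16.png

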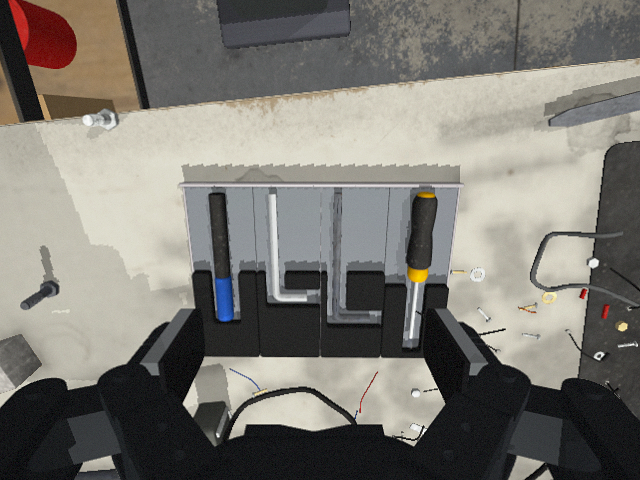

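View pics/s16c.png

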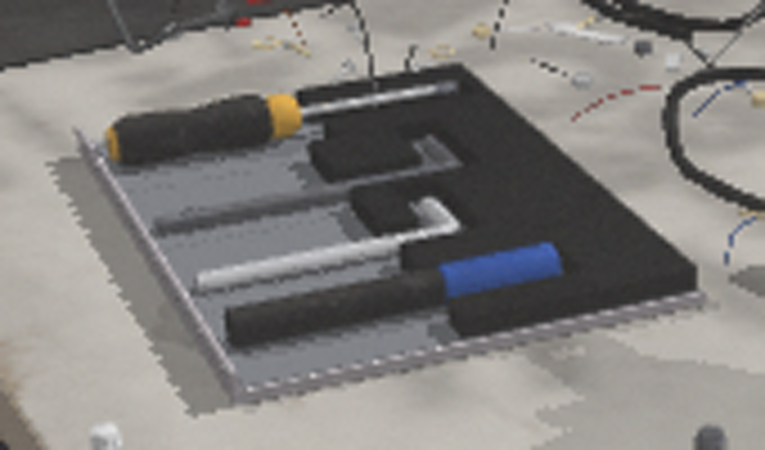

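```bash
python3 - <<'E'
import cv2
im=cv2.imread('pics/w16.png')
cv2.imwrite('pics/c16.png',cv2.resize(im[175:360,180:465],None,fx=2.8,fy=2.8,interpolation=cv2.INTER_CUBIC))
E
```

```text
(no output)
```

View pics/c16.png

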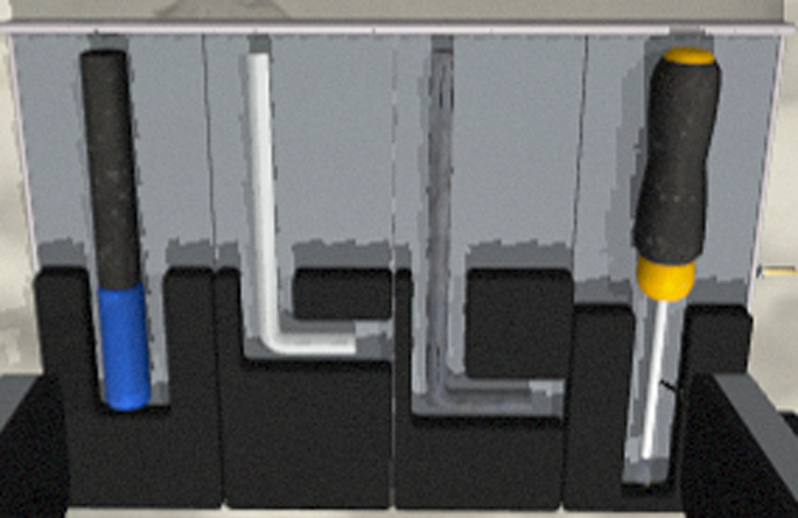

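```bash
python3 - <<'E'
from h import *
import pickle; o=pickle.load(open('o16.pkl','rb'))
q=lambda L,z:px2w(o,'wrist',[(180+a/2.8,175+b/2.8) for a,b in L],z)*1000
ex=np.array([.0941,.9956]);ey=np.array([-.9956,.0941])
def rep(n,P,home,ox=0):
    d=P[0]-P[1]; m=(P[0]+P[1])[:2]/2+ox*ex; e=m-home; print(n,P[:,:2].round(1).tolist(),'len',np.linalg.norm(d[:2]).round(1),'ang',np.degrees(np.arctan2(d[1],d[0])).round(1),'err tray x,y',(e@ex).round(1),(e@ey).round(1))
rep('marker',np.vstack([q([(103,52)],.0145),q([(127,408)],.0145)]),[504,-39.3])
rep('short',q([(258,55),(268,352)],.013),[500.6,27.6],14)
rep('long',q([(442,50),(438,412)],.013),[518.9,91.2],16)
rep('sd',q([(692,48),(648,460)],.018),[539.4,155])
print('slot end',q([(138,406),(310,360),(490,416),(645,487)],.016).round(1)[:,:2].tolist())
# height by triangulation, side px = 195+a/4.5,185+b/4.5
t=lambda w,s:print(np.round(tri(o,'wrist',(180+w[0]/2.8,175+w[1]/2.8),'side',(195+s[0]/4.5,185+s[1]/4.5))[0],1))
for w,s in [((103,52),(228,318)),((127,406),(562,262)),((258,55),(200,280)),((268,352),(462,222)),((442,50),(158,225)),((690,48),(112,145)),((648,460),(455,88))]: t(w,s)
E
```

```text
marker [[438.8, -33.9], [575.6, -49.3]] len 137.7 ang 173.6 err tray x,y -2.0 -3.4
short [[445.1, 18.4], [557.5, 7.3]] len 113.0 ang 174.4 err tray x,y -0.6 -2.1
long [[449.3, 81.1], [588.9, 68.9]] len 140.1 ang 175.0 err tray x,y -0.1 -1.7
sd [[455.4, 164.3], [614.0, 147.5]] len 159.5 ang 174.0 err tray x,y 0.4 4.7
slot end [[574.3, -44.5], [560.7, 23.0], [590.6, 88.5], [627.5, 146.6]]
[439.  -33.5  16.4]
[575.  -49.5  13.2]
[446.2  17.8   9.4]
[558.1   7.1  12.5]
[450.7  81.2   8. ]
[457.5 164.5  14. ]
[622.2 148.7  11.7]
```

```bash
python3 - <<'E'
from h import *
print(manip.hand_in()); print(manip.get_obs()['time_s'])
E
```

```text
the job is handed in; nothing more can be done
None
the job is handed in; nothing more can be done
```

I placed all four tools in their own recesses, front end first, in the order screwdriver, marker, short key, long key. I let go of each one, raised the gripper clear, and handed the job in at about 23 s.

The last wrist picture measured each tool against my estimate of its home point, which is itself good to about 2 mm:

| Tool | Off home across the tray (mm) | Off home along the recess (mm) |
|---|---|---|
| Marker | -2.0 | -3.4 |
| Short key | -0.6 | -2.1 |
| Long key | -0.1 | -1.7 |
| Screwdriver | 0.4 | 4.7 |

- **Direction:** every tool lay within about 1° of its recess.
- **Height and level:** heights worked out from the side and wrist views show all four on the grey floor and level, to within a few mm.
- **Less certain checks:**
  - The screwdriver blade's tip was hard to pick out, so it measured 160 mm instead of 168. Its 4.7 mm offset is probably overstated.
  - The marker's visible cap edge appeared level with the slot end, but its height shows it inside the slot and not resting on the foam.
- **Forces:** the highest reading at the end of a move was about 15 N vertical, when the marker was set down.

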